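Take the tab-locked filler cap off the gluing machine

ROBOT

A 7-joint arm with a two-finger parallel gripper is mounted at the origin on the work surface. World frame = base frame: x ahead of the robot, y to its left, z up, the work surface at z = 0. Lengths are in mm, angles in rad, forces in N, time in s.
With the tool pointing down it reaches from about 400 to 900 mm from the base axis. Payload 5.5 kg.
Tool frame: the origin (TCP) lies between the finger pads; the fingertips stand 11 mm ahead of it and the grasp point (between the pads) lies 8 mm behind it (env.tips_ahead is the distance from the TCP to the fingertips, in mm); z points along the fingers, y is the direction in which the jaws open and shut (so a half turn about z gives the same grasp; the last joint's range is limited). The gripper opens to 92 mm and grips with 3 to 60 N. Pads are 19 mm wide; open, the fingers measure 130 mm over their backs; the gripper's body (75 mm by 190 mm) begins 47 mm behind the grasp point.
Start: joints at [1.515, 0.501, -0.427, 1.55, 0.221, 1.138, -0.21], TCP at [203.761, -617.237, 237.729] pointing down, gripper open.
Joint ranges: [-2.88, 2.88], [-0.31, 2.03], [-1.54, 1.56], [0.2, 2.42], [-1.41, 4.55], [0.19, 2.02], [-2.57, 2.57]. Speed limits (rad/s): [2.57, 2.57, 3.14, 3.14, 3.14, 3.14, 3.14].

INTERFACE

Orientations are given as a rotation vector (axis times angle).
In Python, from workcell import env, camera, ticket gives the robot as it stands.
- The arm moves only by the tool apply_moves, never from a script. Its argument "deltas" is one flat list of numbers, 7 for each row, row after row: the shift along the world's x, y, z in units of 30 mm (1.0 is 30 mm), then the turn, a rotation vector about the world's x, y, z in units of 5 degrees (1.0 is 5 degrees), then the gripper command: -1 is shut, 1 is fully open, values between are in proportion. A call has 1 to 8 rows; each row shifts and turns the commanded pose from where the row before left it; what a row does not reach is not made up. A row lasts 1/12 s, in which the tool goes at most 41.7 mm and 7.16 degrees, less where a joint would pass 70% of its speed; a pose out of reach is approached as far as the arm can. A call is refused whole if a number of a shift passes 1 or a number of a turn 1, either way. A call with a gripper value outside its range is refused whole. The fingers move at their own pace and stop on an object; "force" is the grip in N (left out, the last holds). Time passes only in rows, so rows that do not move let the fingers close. It gives the time, the measured TCP pose, the force and the opening at its end, in the units of the state.
- env.read_state(): the state, without advancing time (a new reading comes with each control period).
- camera(name): name is "side" or "top"; returns a dict with "frame" (480x640x3 uint8, blue, green, red), "fx", "fy", "cx", "cy" (pixels), "dist_coeffs" ([k1, k2, p1, p2, k3] as OpenCV has them; the pictures are not rectified), "camera_from_world" (4x4, takes a point from world to camera coordinates). Camera axes: x right, y up, looking along -z (the intrinsics and any distortion apply to the point x, -y, -z); pixel columns grow to the right and rows downward; lengths in mm; the calibration is good to about 2 mm. A picture is of the moment at which its call begins. There is no depth.
- ticket.job_done(): hands the job in, once; it reports no verdict.
The state is a dict: "t": time; "joint_pos": joint angles; "joint_velocities": joint speeds; "tau": joint torques, N m; "position": TCP position; "ee_rot": TCP orientation; "force": force on the tool from outside, world axes, zero at the start; "moment": the same for the moment, N m; "finger_gap": finger opening in mm.
Only numpy, scipy, OpenCV 4.12 (cv2) and the standard library are available. Lean on these libraries where they do the work, as an engineer would, in place of code of your own. Each camera call takes 0.05 s, during which the arm holds its last target.

TASK

The bench gluing machine needs refilling: take the filler cap off its neck and set it down in the steel tray, the right way up. Squeeze the cap's two side tabs together and keep them squeezed while you turn the cap anticlockwise (seen from above) until you feel it come up against its stop, then lift it straight off; never force the cap against the machine, carry it upright, set it down gently rather than dropping it, and leave the other things on the bench where they are.

Things in the scene. Friction and masses are not known exactly. Their poses are not given: they have to be found in the camera images.
- cap: Black round plastic filler cap, 38 mm in diameter, 54 mm high, about 134 g. Origin: centre of its underside; z up its axis. Grey sprung tabs at its +y and -y sides, two foot lugs at +x and -x. It comes off by an anticlockwise turn (positive about z) with both tabs in, then straight up. Over 25 N in all (contact forces summed) between cap and machine is too much: stop turning at 0.1 to 0.2 Nm; the free turn takes under 0.05.
- cap_grip (a point): Point on the cap's axis, 40 mm above its underside, midway between the two tabs' grip faces: the place to squeeze, along the cap's y. The faces are flat, 22 mm wide (along the cap's x), from 20 to 50 mm above the underside, and 56 mm apart when free. Axes as the cap's.
- tab_a (a joint): Inward travel of the cap's +y tab, 0 (free) to 0.005 m (solid stop, tabs then 46 mm apart). Spring: 4 N at the start, 9 N fully in; 15 to 25 N of grip holds both in. With less than 4 mm of travel a leg under the tab (8 mm wide, 2 to 22 mm above the underside) catches a keeper on the machine and bars the turn, and after the turn it can catch a ledge and bar the lift.
- tab_b (a joint): Inward travel of the cap's -y tab, like the other one.
- cap_lug (a point): Outer end of the cap's +x lug, 31 mm from the axis, 4 mm above the underside (the other lug is opposite); lugs 8 mm wide, 6 mm thick, under the ledges of the machine's bayonet ring. End stops, slightly springy (5 Nm per rad), meet the lugs 25 to 75 degrees from the locked position: this differs at each start, is not measured and must be felt. The lugs clear the ledges only from about 5 degrees before the stop on.
- neck (a point): Centre of the filler neck on the machine's flat top, 80 mm above the table; the cap's underside rests here, its axes within 2 degrees (5 degrees of play) of the machine's. Machine: grey housing 150 (x) x 240 (y) x 80 mm centred on the neck, fixed, with a glue roller along its +x side (to 165 mm from the neck). Neck 25 mm across, 11 mm high; bayonet ring 74 mm across, 13 mm high.
- tray: Square open steel tray 160 x 160 mm, fixed to the table, rim 12 mm high, walls 4 mm. Origin: centre of its underside; the inner floor is 4 mm above that.
- weight: Bystander: brass weight 28 mm across, 22 mm high, standing on the machine's top about 100 mm from the neck towards the machine's +y.
- folder: Bystander: white bone folder 150 x 22 x 6 mm lying on the table between machine and tray.
- jar: Bystander: closed jar 70 mm across, 90 mm high, beyond the machine and tray.
- brush: Bystander: flat brush lying on the table at the left.
- spatula: Bystander: spatula lying on the table at the right.
Not all that is in view belongs to the job. Of the things that look like the cap, the largest one is meant.

How it is judged (in metres and radians):
On the way, in this order (a step that is already met when the one before it is completed fails the run):
1. the cap is lifted straight off the neck, held upright clear of the machine (z of cap in the frame of neck above 0.025 m and contact force between the fingers and cap above 1 N and contact force between cap and gluer below 0.1 N and angle between cap's own z axis and vertical below 0.35 rad), for 0.2 s.
2. the cap stands in the tray, set down while still in the fingers (height (world z) of cap below 0.012 m and horizontal distance between cap and tray below 0.06 m and contact force between the fingers and cap above 1 N and linear speed of cap below 0.08 m/s), for 0.1 s.
At the end, for the whole second after the job is handed in: the cap stands upright (within 6 degrees) and at rest on the tray's floor, its axis within 60 mm of the tray's centre, released (height (world z) of cap below 0.008 m and horizontal distance between cap and tray below 0.06 m and angle between cap's own z axis and vertical below 0.1 rad and contact force between cap and tray above 0.3 N and linear speed of cap below 0.02 m/s); the robot touches nothing.
It fails at once if the cap is forced against the machine (more than 25 N) (contact force between cap and gluer above 25 N).
It fails at once if the cap is tipped over (more than 30 degrees) (angle between cap's own z axis and vertical above 0.52 rad).
It fails at once if the cap is banged into the tray (more than 45 N) (contact force between cap and tray above 45 N).
It fails at once if a bystander is disturbed (moved more than 20 mm) (distance of any of weight, folder, jar, brush, spatula from where it was at the start of the episode above 0.02 m).
It also fails if it takes over 72 s, if anything falls off the work surface, if the arm or the gripper's body presses on something with over 40 N, if the wrist force passes 120 N, or if a joint passes its speed limit or range.

## Working session

There is one attempt and no reset: what is moved stays moved. The work goes in short steps, Python scripts to look and compute and a tool call to move; the robot and the scene stay as the last step left them, time stands still between calls to the robot, and variables do not carry over. Pictures are saved under pics/ and viewed, and the job is handed in when it is done.

Besides the shell and the picture viewer there is one more tool, called after "Emit:" by a JSON object that holds its "method" and its "body". apply_moves: Moves the arm, as the interface text tells. Its arguments: {"type":"object","properties":{"deltas":{"type":"array","items":{"type":"number"}},"force":{"type":"number"}},"required":["deltas"]}

```bash
ls; mkdir -p pics; python3 - <<'E'
from workcell import env,camera,ticket
import cv2,numpy as np
s=env.read_state();print({k:np.round(v,3).tolist() for k,v in s.items()})
for n in("side","top"):
    c=camera(n);cv2.imwrite(f"pics/{n}0.png",c["frame"]);print(n,c["fx"],c["fy"],c["cx"],c["cy"],c["dist_coeffs"],np.round(c["camera_from_world"],4).tolist())
E
```

```text
pics
{'t': 0.0, 'joint_pos': [1.515, 0.502, -0.427, 1.551, 0.221, 1.138, -0.21], 'joint_velocities': [0.001, -0.001, 0.001, 0.002, -0.0, -0.0, 0.001], 'tau': [0.0, -56.659, -5.816, -27.911, -0.069, 0.031, 0.0], 'position': [203.475, -616.61, 236.68], 'ee_rot': [-3.1, -0.498, 0.0], 'force': [0.497, -0.192, 0.071], 'moment': [-0.016, -0.01, 0.005], 'finger_gap': 91.608}
side 607.5066575903766 607.5066575903766 318.73093574340294 238.29989538280714 [-0.06637167  0.          0.          0.          0.        ] [[-0.9479, -0.3186, 0.0082, 535.0997], [0.1653, -0.4695, 0.8673, -212.9937], [-0.2725, 0.8234, 0.4977, -1372.5904], [0.0, 0.0, 0.0, 1.0]]
top 463.83927703248077 463.83927703248077 322.8047536940032 235.4334532391617 [-0.00787973  0.          0.          0.          0.        ] [[-0.0295, -0.9996, -0.0021, 3.808], [0.9975, -0.0296, 0.0646, -583.505], [-0.0647, -0.0002, 0.9979, -1330.1728], [0.0, 0.0, 0.0, 1.0]]
```

View pics/top0.png

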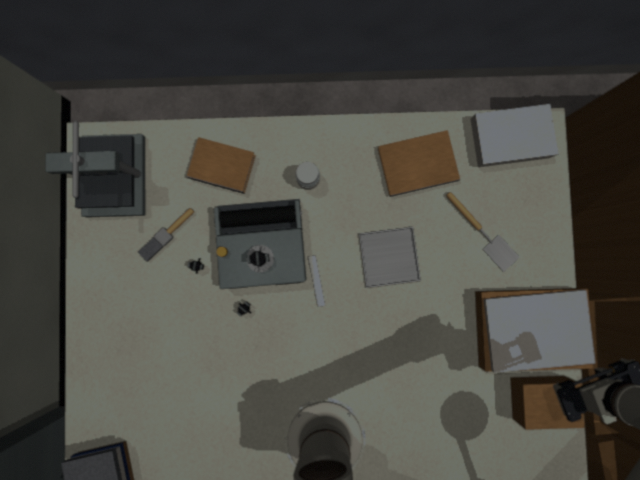

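View pics/side0.png

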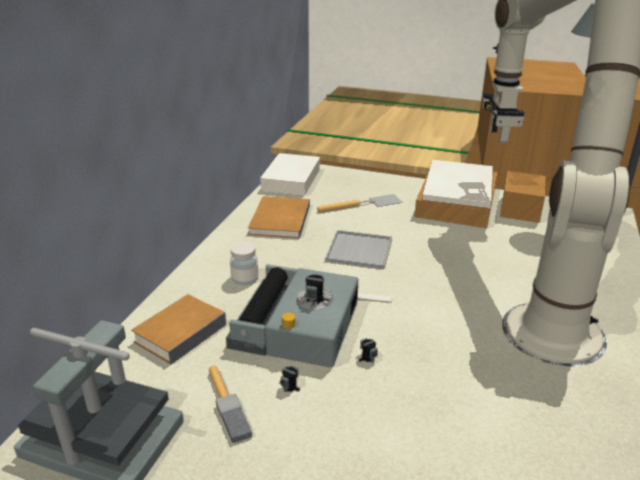

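Three things look like the cap: the one on the machine's neck (top 260,258; side 315,289), a loose one at top 197,265 (side 290,379), and another at top 243,308 (side 368,350). The one on the neck sits in the bayonet ring and looks the largest. I'll check it in close crops.

```bash
python3 - <<'E'
import cv2,numpy as np
t=cv2.imread("pics/top0.png");s=cv2.imread("pics/side0.png")
a=cv2.resize(t[190:320,180:330],None,fx=5,fy=5,interpolation=3)[:600];cv2.imwrite("pics/tc.png",cv2.convertScaleAbs(a[:,:],alpha=1.6))
b=cv2.resize(s[260:380,225:385],None,fx=5,fy=5,interpolation=3);cv2.imwrite("pics/sc.png",b)
a=cv2.resize(t[220:295,350:430],None,fx=7,fy=7,interpolation=3);cv2.imwrite("pics/tt.png",cv2.convertScaleAbs(a,alpha=1.6))
E
```

```text
(no output)
```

View pics/tc.png

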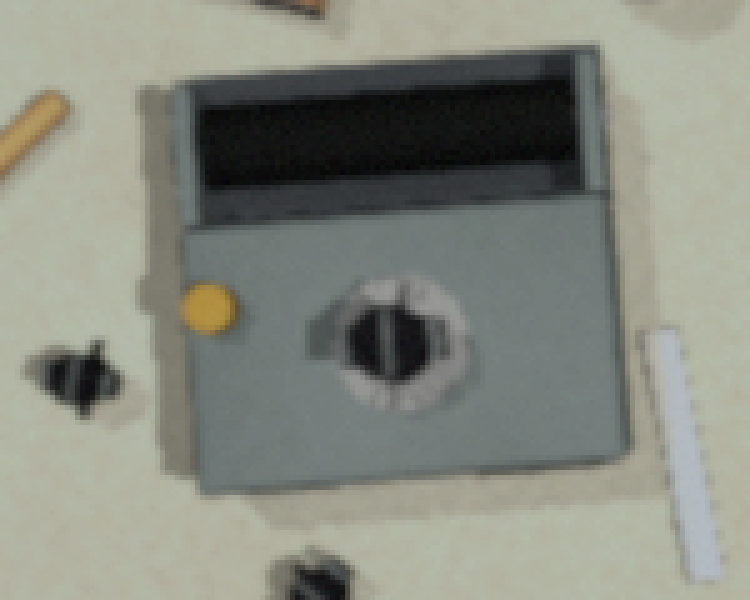

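View pics/sc.png

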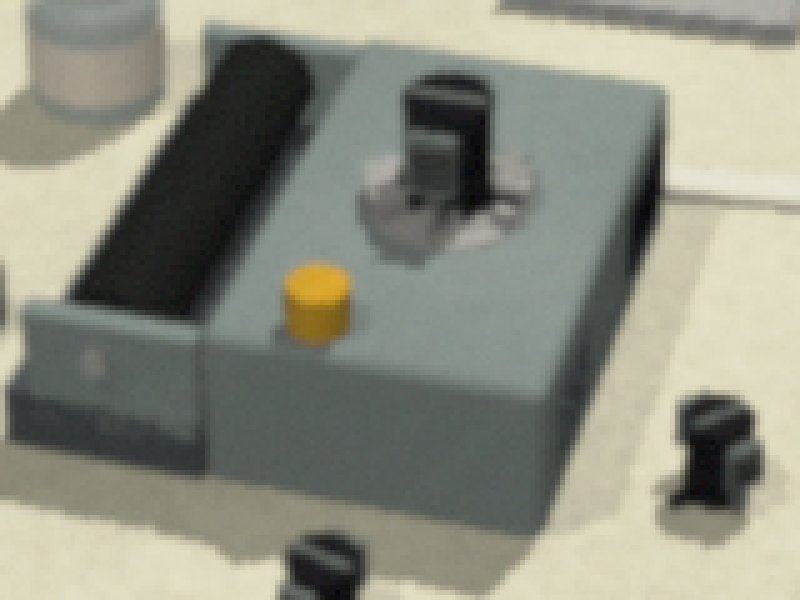

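View pics/tt.png

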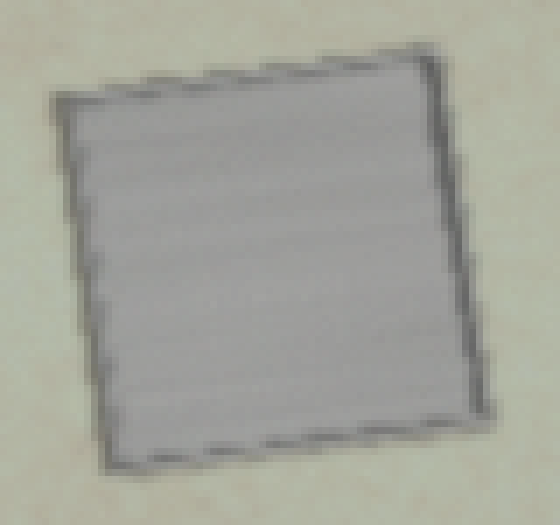

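Close up, the cap on the neck stands in the ring on the grey housing. It spans about 90 px of the 5x top crop (centre about 393,345) and has grey tabs left and right. The two loose ones are smaller. The tray's corners in the 7x crop are at 55,95; 435,48; 490,415; 108,470.

```bash
cat > h.py <<'E'
from workcell import env,camera,ticket
import cv2,numpy as np
np.set_printoptions(precision=2,suppress=True)
def K(c): return np.array([[c["fx"],0,c["cx"]],[0,c["fy"],c["cy"]],[0,0,1]])
def plane(c,uv,z):
    p=cv2.undistortPoints(np.array(uv,float).reshape(-1,1,2),K(c),np.array(c["dist_coeffs"]))[:,0]
    M=np.array(c["camera_from_world"]);R=M[:3,:3];o=-R.T@M[:3,3]
    d=np.c_[p[:,0],-p[:,1],-np.ones(len(p))]@R
    return o+d*((z-o[2])/d[:,2])[:,None]
def proj(c,P):
    M=np.array(c["camera_from_world"]);q=np.atleast_2d(P)@M[:3,:3].T+M[:3,3]
    q=q*[1,-1,-1];return cv2.projectPoints(q,np.zeros(3),np.zeros(3),K(c),np.array(c["dist_coeffs"]))[0][:,0]
E
python3 - <<'E'
from h import *
t=camera("top");s=camera("side")
o=np.array([180,190]);f=lambda l,k,o:np.array(l)/k+o-0.4
deck=plane(t,f([[200,490],[628,455],[605,190],[185,228]],5,o),80)
print("deck",deck)
print("yaw",[np.degrees(np.arctan2(*(-(deck[b]-deck[a])[[0]],)+( (deck[b]-deck[a])[1],))) if 0 else (deck[b]-deck[a]) for a,b in((0,1),(3,2),(0,3),(1,2))])
print("captop",plane(t,f([[393,345]],5,o),134),"ring",plane(t,f([[405,343]],5,o),93))
print("weight",plane(t,f([[209,307]],5,o),102))
so=[225,260]
print("side captop",plane(s,f([[449,92]],5,so),134),"ring",plane(s,f([[448,205]],5,so),88),"weight",plane(s,f([[318,278]],5,so),102))
# side deck corners
print("side deck",plane(s,f([[545,398],[663,90],[370,45],[208,347]],5,so),80))
tr=plane(t,f([[55,95],[435,48],[490,415],[108,470]],7,[350,220]),12)
print("tray",tr,tr.mean(0),np.linalg.norm(np.diff(tr,axis=0),axis=1))
E
```

```text
deck [[443.68 275.4   80.  ]
 [456.    38.78  80.  ]
 [603.04  47.59  80.  ]
 [588.8  281.53  80.  ]]
yaw [array([  12.32, -236.62,    0.  ]), array([  14.24, -233.94,    0.  ]), array([145.12,   6.12,   0.  ]), array([147.04,   8.81,   0.  ])]
captop [[519.44 159.62 134.  ]] ring [[521.11 158.79  93.  ]]
weight [[543.68 264.02 102.  ]]
side captop [[521.58 160.68 134.  ]] ring [[515.45 179.25  88.  ]] weight [[543.15 264.05 102.  ]]
side deck [[439.08 281.35  80.  ]
 [454.04  49.19  80.  ]
 [596.38  57.91  80.  ]
 [579.86 295.68  80.  ]]
tray [[ 587.43 -114.92   12.  ]
 [ 602.41 -274.4    12.  ]
 [ 449.01 -290.84   12.  ]
 [ 431.01 -131.54   12.  ]] [ 517.46 -202.93   12.  ] [160.18 154.28 160.31]
```

```bash
python3 - <<'E'
from h import *
ims=[]
for n,r in(("top",(225,295,220,300)),("side",(265,325,275,355))):
    c=camera(n);im=c["frame"];k=8 if n=="side" else 8
    y0,y1,x0,x1=r
    a=cv2.convertScaleAbs(cv2.resize(im[y0:y1,x0:x1],None,fx=k,fy=k,interpolation=3),alpha=1.7)
    y=np.radians(3);R=np.array([[np.cos(y),-np.sin(y),0],[np.sin(y),np.cos(y),0],[0,0,1]]);C=np.array([520.5,160,80])
    def L(P,col,cl=True):
        q=(proj(c,np.array(P,float)@R.T+C)+.5-[x0,y0])*k
        cv2.polylines(a,[q.round().astype(int)],cl,col,1)
    th=np.linspace(0,6.28,60)
    L(np.c_[19*np.cos(th),19*np.sin(th),0*th+54],(0,0,255))
    L(np.c_[37*np.cos(th),37*np.sin(th),0*th+13],(0,255,0))
    for g in(1,-1): L([[-11,28*g,20],[11,28*g,20],[11,28*g,50],[-11,28*g,50]],(255,0,255))
    cv2.imwrite(f"pics/ov_{n}.png",a)
E
```

```text
(no output)
```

View pics/ov_top.png

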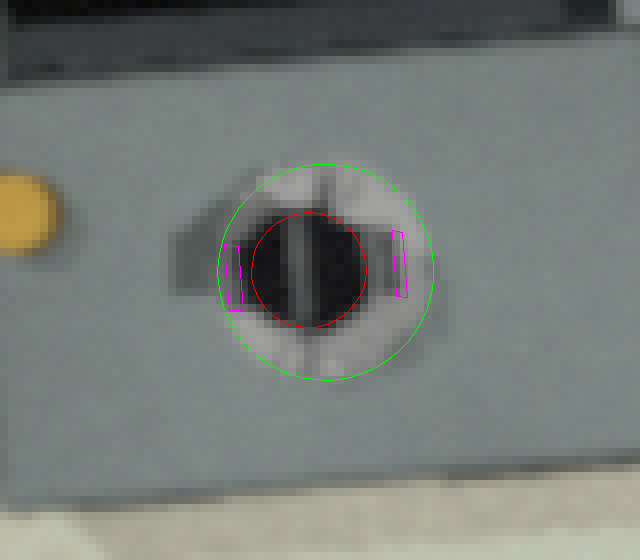

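View pics/ov_side.png

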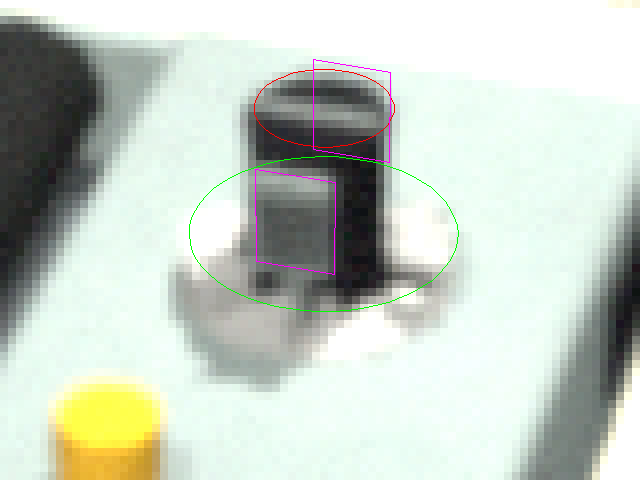

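The choice is the cap on the neck: about (521, 161), underside at z=80, machine yaw about +3°. The tray centre is about (517, -203). The tool's x yaw is 18° now, so it needs -15°. I'm moving over the cap at height.

Emit:
{"method": "apply_moves", "body": {"deltas": [0.2, 0.5, 0.2, 0, 0, -0.5, 1, 0.4, 1, 0, 0, 0, -1, 1, 0.4, 1, 0, 0, 0, -1, 1, 0.4, 1, 0, 0, 0, -0.5, 1, 0.4, 1, 0, 0, 0, 0, 1, 0.4, 1, 0, 0, 0, 0, 1, 0.4, 1, 0, 0, 0, 0, 1, 0.4, 1, 0, 0, 0, 0, 1], "force": 20}}

```text
t: 0.97
position: [294.2, -390.7, 243.8]
ee_rot: [3.14, 0.09, 0.0]
force: [0.2, -0.5, -0.8]
finger_gap: 91.8
```

Emit:
{"method": "apply_moves", "body": {"deltas": [0.4, 1, 0, 0, 0, 0, 1, 0.4, 1, 0, 0, 0, 0, 1, 0.4, 1, 0, 0, 0, 0, 1, 0.4, 1, 0, 0, 0, 0, 1, 0.4, 1, 0, 0, 0, 0, 1, 0.4, 1, 0, 0, 0, 0, 1, 0.4, 1, 0, 0, 0, 0, 1, 0.4, 1, 0, 0, 0, 0, 1]}}

```text
t: 1.63
position: [390.1, -150.8, 244.0]
ee_rot: [3.139, 0.089, 0.001]
force: [1.2, -0.4, 0.4]
finger_gap: 92.0
```

Emit:
{"method": "apply_moves", "body": {"deltas": [0.4, 1, 0, 0, 0, 0, 1, 0.4, 1, 0, 0, 0, 0, 1, 0.4, 1, 0, 0, 0, 0, 1, 0.4, 1, 0, 0, 0, 0, 1, 0.4, 1, 0, 0, 0, 0, 1, 0.4, 1, 0, 0, 0, 0, 1, 0.4, 1, 0, 0, 0, 0, 1, 0.4, 1, 0, 0, 0, 0, 1]}}

```text
t: 2.3
position: [486.2, 89.1, 243.9]
ee_rot: [3.14, 0.089, 0.001]
force: [0.4, 0.2, 0.5]
finger_gap: 91.8
```

Emit:
{"method": "apply_moves", "body": {"deltas": [0.4, 0.8, -0.5, 0, 0, 0, 1, 0.4, 0.8, -0.5, 0, 0, 0, 1, 0.36, 0.8, -0.5, 0, 0, 0, 1, 0, 0, -0.5, 0, 0, 0, 1, 0, 0, -0.4, 0, 0, 0, 1, 0, 0, 0, 0, 0, 0, 1]}}

```text
t: 2.8
position: [518.6, 158.8, 169.0]
ee_rot: [3.139, 0.09, -0.008]
force: [-1.0, -1.5, -0.2]
finger_gap: 92.0
```

```bash
python3 - <<'E'
from h import *
s=env.read_state();print(s["position"],s["ee_rot"],s["joint_pos"],s["force"],s["moment"])
t=camera("top")["frame"];d=camera("side")["frame"]
a=cv2.convertScaleAbs(cv2.resize(t[210:310,200:333],None,fx=3,fy=3,interpolation=3),alpha=1.6)
b=cv2.resize(d[220:340,240:373],None,fx=3,fy=3,interpolation=3)
b=b[:300] if 0 else b
h=np.zeros((360,798,3),np.uint8);h[:300,:399]=a;h[:360,399:]=b
cv2.imwrite("pics/above.png",h)
E
```

```text
[518.62 158.83 169.04] [ 3.14  0.09 -0.01] [ 0.3   0.49 -0.82  1.87  0.42  0.97 -2.22] [-1.01 -1.49 -0.17] [-0.03  0.05  0.03]
```

View pics/above.png

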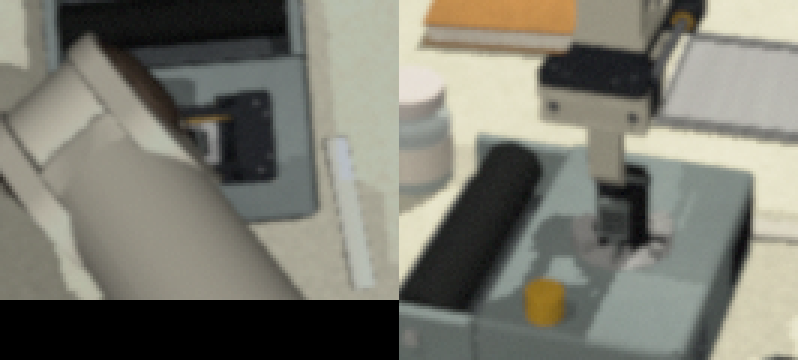

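The side crop shows the fingers over the cap at about 605,190, with the +y finger in line with the tab. The top crop is mostly blocked by the arm. I'll descend, then read the settled pose.

Emit:
{"method": "apply_moves", "body": {"deltas": [0, 0, -0.4, 0, 0, 0, 1, 0, 0, -0.4, 0, 0, 0, 1, 0, 0, 0, 0, 0, 0, 1, 0, 0, 0, 0, 0, 0, 1]}}

```text
t: 3.23
position: [520.0, 158.9, 147.0]
ee_rot: [3.14, 0.088, -0.002]
force: [0.5, 0.4, 0.1]
finger_gap: 92.0
```

```bash
python3 - <<'E'
from h import *
d=camera("side");s=env.read_state();print(s["position"],s["ee_rot"],s["force"],s["moment"],s["finger_gap"])
d=d["frame"]
b=cv2.resize(d[220:320,260:380],None,fx=6,fy=6,interpolation=3)
cv2.imwrite("pics/above2.png",b)
E
```

```text
[520.4  159.37 147.55] [ 3.14  0.09 -0.  ] [ 0.44 -0.38  0.75] [ 0.01  0.03 -0.07] 91.77997711131707
```

View pics/above2.png

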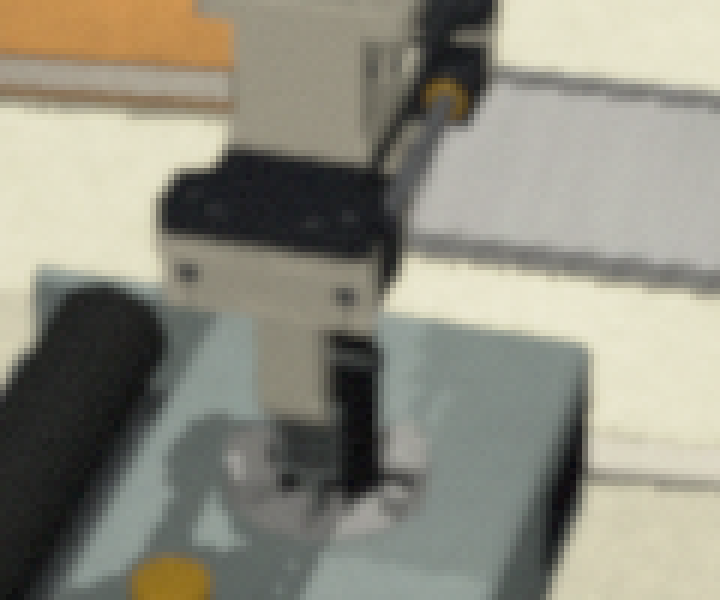

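Emit:
{"method": "apply_moves", "body": {"deltas": [0.02, 0.04, -0.4, 0, 0, 0, 1, 0, 0, -0.4, 0, 0, 0, 1, 0, 0, -0.4, 0, 0, 0, 1, 0, 0, 0, 0, 0, 0, 1, 0, 0, 0, 0, 0, 0, 1], "force": 20}}

```text
t: 3.7
position: [520.1, 160.8, 110.3]
ee_rot: [3.14, 0.09, -0.004]
force: [-0.1, 0.3, 0.9]
finger_gap: 92.0
```

```bash
python3 - <<'E'
from h import *
d=camera("side");s=env.read_state();print(s["position"],s["ee_rot"],s["force"],s["moment"],s["finger_gap"])
d=d["frame"]
b=cv2.resize(d[220:320,260:380],None,fx=6,fy=6,interpolation=3)
cv2.imwrite("pics/at.png",b)
E
```

```text
[520.67 161.1  111.11] [-3.14 -0.09  0.  ] [-0.02  0.75 -0.65] [-0.01 -0.06  0.02] 91.8535980450199
```

View pics/at.png

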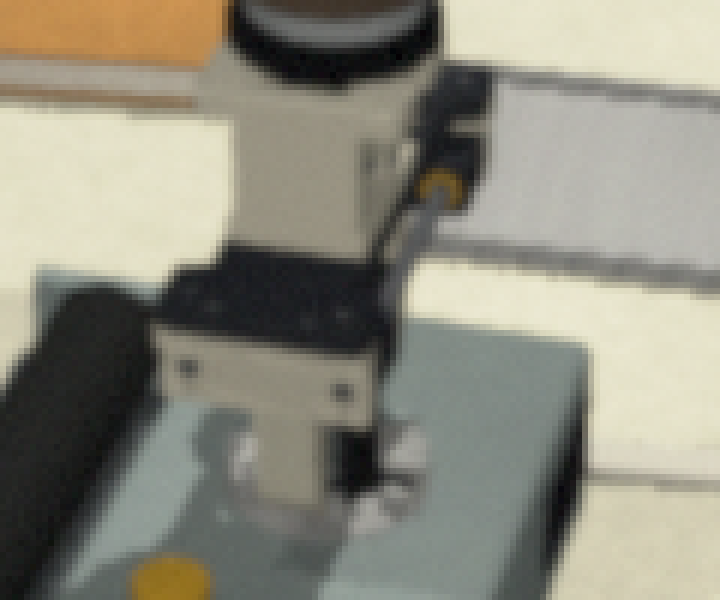

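Emit:
{"method": "apply_moves", "body": {"deltas": [0, 0, 0, 0, 0, 0, 0.22, 0, 0, 0, 0, 0, 0, 0.22, 0, 0, 0, 0, 0, 0, 0.22, 0, 0, 0, 0, 0, 0, 0.22], "force": 12}}

```text
t: 4.08
position: [521.5, 161.0, 112.1]
ee_rot: [-3.14, -0.089, -0.001]
force: [0.3, -0.4, 0.5]
finger_gap: 69.3
```

Emit:
{"method": "apply_moves", "body": {"deltas": [0, 0, 0, 0, 0, 0, 0.1, 0, 0, 0, 0, 0, 0, 0.1, 0, 0, 0, 0, 0, 0, 0.1]}}

```text
t: 4.33
position: [521.4, 161.7, 112.1]
ee_rot: [-3.139, -0.09, -0.001]
force: [0.5, 0.4, 1.6]
finger_gap: 52.5
```

Emit:
{"method": "apply_moves", "body": {"deltas": [0, 0, 0, 0, 0, 0, 0.04, 0, 0, 0, 0, 0, 0, 0.0, 0, 0, 0, 0, 0, 0, 0.0], "force": 20}}

```text
t: 4.58
position: [521.4, 161.7, 112.1]
ee_rot: [-3.139, -0.09, -0.001]
force: [-1.0, 1.7, 3.1]
finger_gap: 46.1
```

Emit:
{"method": "apply_moves", "body": {"deltas": [0, 0, 0, 0, 0, 0, -0.1, 0, 0, 0, 0, 0, 0, -0.1, 0, 0, 0, 0, 0, 0, -0.1]}}

```text
t: 4.83
position: [521.4, 162.0, 112.2]
ee_rot: [-3.139, -0.091, -0.001]
force: [-2.0, 3.5, 5.1]
finger_gap: 44.9
```

```bash
python3 - <<'E'
from h import *
s=env.read_state();print(s["position"],s["ee_rot"],s["force"],s["moment"],s["finger_gap"],s["joint_pos"])
E
```

```text
[521.39 161.98 112.23] [-3.14 -0.09 -0.  ] [-1.96  3.46  5.08] [0.73 0.29 0.01] 44.93741182647418 [ 0.24  0.57 -0.76  1.91  0.5   0.87 -2.29]
```

Emit:
{"method": "apply_moves", "body": {"deltas": [-0.01, 0.02, 0.01, 0, 0, 0, -0.1, 0, 0, 0, 0, 0, 0, -0.1, 0, 0, 0, 0, 0, 0, -0.1]}}

```text
t: 5.08
position: [521.3, 162.0, 112.3]
ee_rot: [-3.14, -0.09, -0.002]
force: [0.8, 3.5, 3.1]
finger_gap: 45.3
```

```bash
cat > st.py <<'E'
from h import *
s=env.read_state();print(s["t"],s["position"],"yaw",np.degrees(2*np.arctan2(s["ee_rot"][1],s["ee_rot"][0]))%360,s["ee_rot"],s["force"],s["moment"],s["finger_gap"],s["joint_pos"])
E
python3 st.py
```

```text
5.0833 [521.28 162.02 112.25] yaw 3.281484044129172 [-3.14 -0.09 -0.  ] [0.85 3.45 3.07] [ 0.75 -0.13 -0.01] 45.256186257040184 [ 0.24  0.57 -0.76  1.91  0.51  0.87 -2.29]
```

Emit:
{"method": "apply_moves", "body": {"deltas": [0, 0.02, 0.01, 0, 0, 0, -0.1, 0, 0, 0, 0, 0, 0.3, -0.1, 0, 0, 0, 0, 0, 0.3, -0.1, 0, 0, 0, 0, 0, 0.3, -0.1]}}

```text
t: 5.42
position: [520.9, 162.0, 112.3]
ee_rot: [3.134, 0.217, -0.0]
force: [0.4, 1.9, 2.2]
finger_gap: 45.3
```

```bash
python3 st.py
```

```text
5.4167 [520.87 161.99 112.31] yaw 7.91894835145891 [ 3.13  0.22 -0.  ] [0.45 1.91 2.17] [ 0.41 -0.16 -0.13] 45.31659679539309 [ 0.26  0.57 -0.78  1.91  0.52  0.87 -2.22]
```

Emit:
{"method": "apply_moves", "body": {"deltas": [0, 0, 0, 0, 0, 0, -0.1]}}

```text
t: 5.5
position: [520.9, 162.0, 112.3]
ee_rot: [3.134, 0.216, -0.0]
force: [-0.5, 1.4, 2.1]
finger_gap: 45.4
```

```bash
python3 st.py
```

```text
5.5 [520.86 162.01 112.3 ] yaw 7.88890919185538 [ 3.13  0.22 -0.  ] [-0.46  1.41  2.07] [ 0.42 -0.14  0.04] 45.36568965397524 [ 0.26  0.57 -0.78  1.91  0.52  0.87 -2.22]
```

Emit:
{"method": "apply_moves", "body": {"deltas": [0, 0, 0, 0, 0, 0, -0.1]}}

```text
t: 5.58
position: [520.8, 162.0, 112.3]
ee_rot: [3.134, 0.213, -0.0]
force: [1.8, 2.1, 3.0]
finger_gap: 45.4
```

```bash
python3 st.py
```

```text
5.5833 [520.84 161.99 112.28] yaw 7.775618425744014 [ 3.13  0.21 -0.  ] [1.83 2.12 2.99] [ 0.37 -0.16  0.05] 45.35046262677112 [ 0.26  0.57 -0.78  1.91  0.52  0.87 -2.22]
```

Emit:
{"method": "apply_moves", "body": {"deltas": [0, 0.01, 0, 0, 0, 0.4, -0.1, 0, 0, 0, 0, 0, 0.4, -0.1, 0, 0, 0, 0, 0, 0.4, -0.1, 0, 0, 0, 0, 0, 0.4, -0.1, 0, 0, 0, 0, 0, 0.4, -0.1, 0, 0, 0, 0, 0, 0.4, -0.1, 0, 0, 0, 0, 0, 0, -0.1]}}

```text
t: 6.17
position: [521.0, 161.9, 112.3]
ee_rot: [3.094, 0.54, -0.0]
force: [-0.1, 0.7, 4.5]
finger_gap: 45.3
```

```bash
python3 st.py;python3 - <<'E'
from h import *
d=camera("side")["frame"]
cv2.imwrite("pics/turn1.png",cv2.resize(d[220:320,260:380],None,fx=6,fy=6,interpolation=3))
E
python3 st.py
```

```text
6.1667 [520.95 161.89 112.28] yaw 19.801701138675348 [ 3.09  0.54 -0.  ] [-0.07  0.68  4.52] [ 0.15 -0.23  0.01] 45.25370073782433 [ 0.29  0.59 -0.83  1.91  0.56  0.89 -2.04]
6.2167 [520.93 161.92 112.27] yaw 19.704525805845023 [ 3.09  0.54 -0.  ] [0.88 0.89 3.34] [ 0.11 -0.23  0.04] 45.32409686466963 [ 0.29  0.59 -0.83  1.91  0.56  0.89 -2.04]
```

View pics/turn1.png

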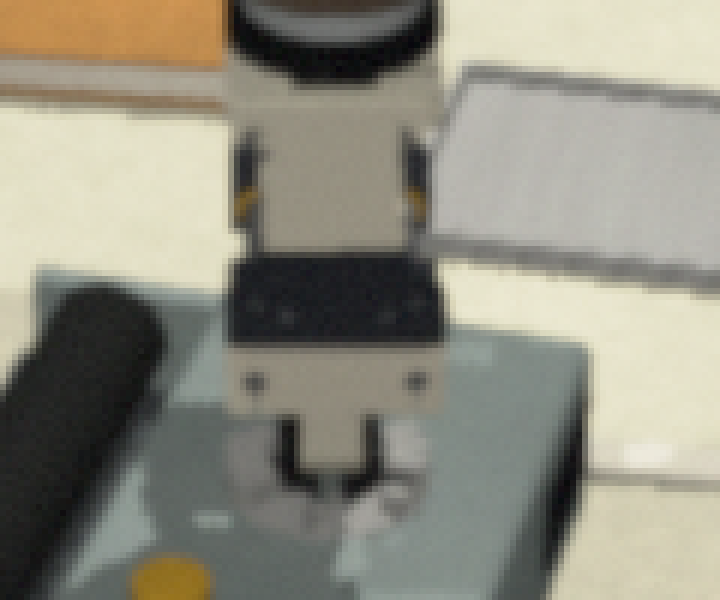

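The side crop shows the hand turned about 16°, with the finger centred on the cap at 340,445 and the ring undisturbed. The torque is near zero. I'll carry on in small steps and feel for the stop.

Emit:
{"method": "apply_moves", "body": {"deltas": [0, 0, 0.01, 0, 0, 0.4, -0.1, 0, 0, 0, 0, 0, 0.4, -0.1, 0, 0, 0, 0, 0, 0, -0.1]}}

```text
t: 6.47
position: [520.7, 161.9, 112.3]
ee_rot: [3.074, 0.646, -0.001]
force: [1.0, 0.1, 1.0]
finger_gap: 45.2
```

```bash
python3 st.py
```

```text
6.4667 [520.68 161.93 112.32] yaw 23.753487478205262 [ 3.07  0.65 -0.  ] [0.96 0.07 0.96] [ 0.13 -0.33  0.01] 45.231887096532425 [ 0.3   0.6  -0.84  1.91  0.57  0.9  -1.98]
```

Emit:
{"method": "apply_moves", "body": {"deltas": [0, 0, 0, 0, 0, 0.4, -0.1, 0, 0, 0, 0, 0, 0, -0.1]}}

```text
t: 6.63
position: [520.7, 161.9, 112.3]
ee_rot: [3.062, 0.699, -0.001]
force: [0.9, 0.8, 0.2]
finger_gap: 45.2
```

```bash
python3 st.py
```

```text
6.6333 [520.69 161.93 112.31] yaw 25.717116337033673 [ 3.06  0.7  -0.  ] [0.88 0.81 0.24] [ 0.08 -0.3  -0.01] 45.1648586292783 [ 0.3   0.6  -0.85  1.91  0.57  0.9  -1.95]
```

Emit:
{"method": "apply_moves", "body": {"deltas": [0, 0, 0, 0, 0, 0.4, -0.1, 0, 0, 0, 0, 0, 0, -0.1]}}

```text
t: 6.8
position: [520.7, 162.0, 112.3]
ee_rot: [3.05, 0.752, -0.001]
force: [0.8, 0.5, -0.0]
finger_gap: 45.4
```

```bash
python3 st.py
```

```text
6.8 [520.69 161.98 112.34] yaw 27.707461269883233 [ 3.05  0.75 -0.  ] [ 0.76  0.47 -0.04] [ 0.05 -0.28  0.  ] 45.38294821426501 [ 0.31  0.6  -0.86  1.91  0.58  0.9  -1.92]
```

Emit:
{"method": "apply_moves", "body": {"deltas": [0, 0, 0, 0, 0, 0.4, -0.1, 0, 0, 0, 0, 0, 0, -0.1]}}

```text
t: 6.97
position: [520.7, 162.0, 112.3]
ee_rot: [3.036, 0.805, -0.001]
force: [1.9, 0.2, -0.1]
finger_gap: 44.8
```

```bash
python3 st.py
```

```text
6.9667 [520.65 162.01 112.35] yaw 29.69707390481545 [ 3.04  0.8  -0.  ] [ 1.89  0.24 -0.08] [-0.02 -0.24  0.07] 44.767309136604254 [ 0.32  0.61 -0.86  1.91  0.59  0.9  -1.89]
```

Emit:
{"method": "apply_moves", "body": {"deltas": [0, 0, 0, 0, 0, 0.4, -0.1, 0, 0, 0, 0, 0, 0, -0.1]}}

```text
t: 7.13
position: [520.6, 162.1, 112.4]
ee_rot: [3.022, 0.858, -0.001]
force: [0.8, 0.7, 0.4]
finger_gap: 45.3
```

```bash
python3 st.py
```

```text
7.1333 [520.56 162.11 112.36] yaw 31.69691189327203 [ 3.02  0.86 -0.  ] [0.84 0.69 0.4 ] [ 0.03 -0.21 -0.02] 45.31731874161374 [ 0.32  0.61 -0.87  1.91  0.59  0.91 -1.86]
```

Emit:
{"method": "apply_moves", "body": {"deltas": [0, 0, 0, 0, 0, 0.4, -0.1, 0, 0, 0, 0, 0, 0, -0.1]}}

```text
t: 7.3
position: [520.5, 162.1, 112.4]
ee_rot: [3.007, 0.91, -0.001]
force: [0.2, 0.1, 0.1]
finger_gap: 45.0
```

```bash
python3 st.py
```

```text
7.3 [520.48 162.12 112.35] yaw 33.691791066129525 [ 3.01  0.91 -0.  ] [0.16 0.15 0.13] [-0.01 -0.17  0.  ] 44.951528596440596 [ 0.33  0.61 -0.88  1.91  0.6   0.91 -1.83]
```

Emit:
{"method": "apply_moves", "body": {"deltas": [0, 0, 0, 0, 0, 0.4, -0.1, 0, 0, 0, 0, 0, 0, -0.1]}}

```text
t: 7.47
position: [520.5, 162.2, 112.4]
ee_rot: [2.99, 0.963, -0.002]
force: [0.1, 0.2, 0.0]
finger_gap: 45.5
```

```bash
python3 st.py
```

```text
7.4667 [520.45 162.16 112.37] yaw 35.68996783815196 [ 2.99  0.96 -0.  ] [0.15 0.23 0.  ] [-0.04 -0.14 -0.03] 45.498179369027696 [ 0.33  0.62 -0.89  1.91  0.6   0.91 -1.8 ]
```

Emit:
{"method": "apply_moves", "body": {"deltas": [0, 0, 0, 0, 0, 0.4, -0.1, 0, 0, 0, 0, 0, 0, -0.1]}}

```text
t: 7.63
position: [520.4, 162.2, 112.4]
ee_rot: [2.973, 1.015, -0.002]
force: [0.6, -0.2, -0.8]
finger_gap: 45.4
```

```bash
python3 st.py
```

```text
7.6333 [520.43 162.16 112.37] yaw 37.689787630500796 [ 2.97  1.01 -0.  ] [ 0.64 -0.21 -0.8 ] [-0.05  0.01 -0.02] 45.38796719529461 [ 0.34  0.62 -0.9   1.91  0.61  0.92 -1.77]
```

Emit:
{"method": "apply_moves", "body": {"deltas": [0, 0, 0, 0, 0, 0.4, -0.1, 0, 0, 0, 0, 0, 0, -0.1]}}

```text
t: 7.8
position: [520.5, 162.3, 112.4]
ee_rot: [2.955, 1.067, -0.001]
force: [-0.3, 0.1, -0.1]
finger_gap: 44.8
```

```bash
python3 st.py
```

```text
7.8 [520.49 162.26 112.39] yaw 39.69084438245534 [ 2.96  1.07 -0.  ] [-0.33  0.13 -0.14] [-0.04  0.02  0.01] 44.81848035320083 [ 0.34  0.62 -0.9   1.9   0.62  0.92 -1.74]
```

Emit:
{"method": "apply_moves", "body": {"deltas": [0, 0, 0, 0, 0, 0.4, -0.1, 0, 0, 0, 0, 0, 0, -0.1]}}

```text
t: 7.97
position: [520.5, 162.4, 112.4]
ee_rot: [-2.936, -1.118, 0.001]
force: [-0.6, -0.4, -1.8]
finger_gap: 45.3
```

```bash
python3 st.py
```

```text
7.9667 [520.54 162.36 112.4 ] yaw 41.69275015934659 [-2.94 -1.12  0.  ] [-0.63 -0.37 -1.77] [-0.   -0.01 -0.01] 45.30984617109393 [ 0.35  0.63 -0.91  1.9   0.62  0.92 -1.71]
```

Emit:
{"method": "apply_moves", "body": {"deltas": [0, 0, 0, 0, 0, 0.4, -0.1, 0, 0, 0, 0, 0, 0, -0.1]}}

```text
t: 8.13
position: [520.6, 162.4, 112.4]
ee_rot: [-2.916, -1.169, 0.001]
force: [-0.0, 0.3, -2.0]
finger_gap: 45.1
```

```bash
python3 st.py
```

```text
8.1333 [520.58 162.37 112.42] yaw 43.68838873939086 [-2.92 -1.17  0.  ] [-0.01  0.28 -1.97] [ 0.02 -0.07 -0.  ] 45.14631357320133 [ 0.35  0.63 -0.92  1.9   0.63  0.92 -1.68]
```

Emit:
{"method": "apply_moves", "body": {"deltas": [0, 0, 0, 0, 0, 0.4, -0.1, 0, 0, 0, 0, 0, 0, -0.1]}}

```text
t: 8.3
position: [520.7, 162.4, 112.5]
ee_rot: [-2.895, -1.22, 0.001]
force: [-0.1, -0.3, -0.5]
finger_gap: 45.1
```

```bash
python3 st.py; python3 - <<'E'
from h import *
d=camera("side")["frame"]
cv2.imwrite("pics/turn2.png",cv2.resize(d[260:320,275:355],None,fx=9,fy=9,interpolation=3))
E
```

```text
8.3 [520.69 162.36 112.46] yaw 45.68459590443172 [-2.9  -1.22  0.  ] [-0.13 -0.31 -0.47] [ 0.02 -0.03 -0.04] 45.14026761883449 [ 0.36  0.64 -0.93  1.9   0.64  0.93 -1.65]
```

View pics/turn2.png

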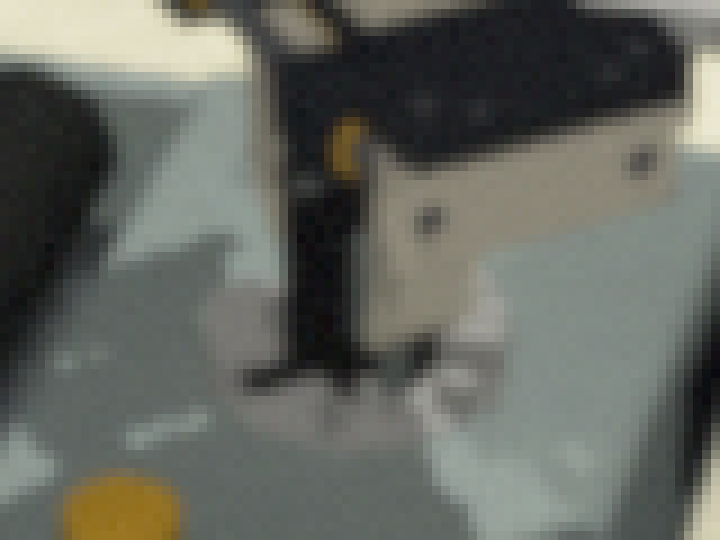

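In the side crop the cap has turned with the fingers: one foot lug now shows at 260,378, left of the cap. There is no stop yet, so I continue.

Emit:
{"method": "apply_moves", "body": {"deltas": [0, 0, -0.005, 0, 0, 0.4, -0.1, 0, 0, 0, 0, 0, 0, -0.1]}}

```text
t: 8.52
position: [520.8, 162.4, 112.4]
ee_rot: [-2.873, -1.27, 0.0]
force: [-0.1, -0.4, -1.0]
finger_gap: 45.0
```

```bash
python3 st.py
```

```text
8.5167 [520.77 162.41 112.38] yaw 47.706721169583204 [-2.87 -1.27  0.  ] [-0.14 -0.37 -1.05] [ 0.02 -0.06  0.  ] 45.00759252645317 [ 0.36  0.64 -0.93  1.9   0.64  0.93 -1.62]
```

Emit:
{"method": "apply_moves", "body": {"deltas": [0, 0, 0, 0, 0, 0.4, -0.1, 0, 0, 0, 0, 0, 0, -0.1]}}

```text
t: 8.68
position: [520.8, 162.4, 112.4]
ee_rot: [-2.851, -1.32, 0.0]
force: [-0.2, -0.2, -1.5]
finger_gap: 45.1
```

```bash
python3 st.py
```

```text
8.6833 [520.79 162.44 112.4 ] yaw 49.701114509612694 [-2.85 -1.32  0.  ] [-0.23 -0.21 -1.47] [ 0.01 -0.04  0.01] 45.11773320627909 [ 0.37  0.64 -0.94  1.9   0.65  0.93 -1.59]
```

Emit:
{"method": "apply_moves", "body": {"deltas": [0, 0, 0, 0, 0, 0.4, -0.1, 0, 0, 0, 0, 0, 0, -0.1]}}

```text
t: 8.85
position: [520.8, 162.4, 112.4]
ee_rot: [-2.827, -1.37, 0.0]
force: [-0.1, 0.2, -1.5]
finger_gap: 45.2
```

```bash
python3 st.py
```

```text
8.85 [520.81 162.44 112.42] yaw 51.694210089852675 [-2.83 -1.37  0.  ] [-0.08  0.16 -1.53] [-0.05 -0.05 -0.  ] 45.23087987458229 [ 0.37  0.65 -0.95  1.9   0.65  0.94 -1.56]
```

Emit:
{"method": "apply_moves", "body": {"deltas": [0, 0, 0, 0, 0, 0.4, -0.1, 0, 0, 0, 0, 0, 0, -0.1]}}

```text
t: 9.02
position: [520.8, 162.4, 112.4]
ee_rot: [-2.803, -1.419, 0.0]
force: [-0.3, 1.0, -2.1]
finger_gap: 45.3
```

```bash
python3 st.py
```

```text
9.0167 [520.83 162.44 112.44] yaw 53.68970575266604 [-2.8  -1.42  0.  ] [-0.3   0.95 -2.15] [-0.   -0.1  -0.04] 45.29651962921959 [ 0.38  0.65 -0.96  1.9   0.66  0.94 -1.53]
```

Emit:
{"method": "apply_moves", "body": {"deltas": [0, 0, 0, 0, 0, 0.4, -0.1, 0, 0, 0, 0, 0, 0, -0.1]}}

```text
t: 9.18
position: [520.8, 162.5, 112.4]
ee_rot: [-2.778, -1.467, 0.0]
force: [0.1, -0.1, -1.6]
finger_gap: 45.1
```

```bash
python3 st.py
```

```text
9.1833 [520.81 162.46 112.43] yaw 55.6885074165574 [-2.78 -1.47  0.  ] [ 0.09 -0.11 -1.57] [ 0.   -0.04  0.01] 45.104586045783336 [ 0.38  0.66 -0.97  1.9   0.67  0.94 -1.5 ]
```

Emit:
{"method": "apply_moves", "body": {"deltas": [0, 0, 0, 0, 0, 0.4, -0.1, 0, 0, 0, 0, 0, 0, -0.1]}}

```text
t: 9.35
position: [520.8, 162.5, 112.4]
ee_rot: [-2.752, -1.516, 0.0]
force: [0.3, 0.2, -2.0]
finger_gap: 44.7
```

```bash
python3 st.py
```

```text
9.35 [520.81 162.45 112.43] yaw 57.69091215352728 [-2.75 -1.52  0.  ] [ 0.31  0.17 -2.03] [-0.04 -0.06 -0.04] 44.7273111405393 [ 0.38  0.66 -0.97  1.9   0.67  0.95 -1.47]
```

Emit:
{"method": "apply_moves", "body": {"deltas": [0, 0, 0, 0, 0, 0.4, -0.1, 0, 0, 0, 0, 0, 0, -0.1]}}

```text
t: 9.52
position: [520.8, 162.4, 112.4]
ee_rot: [-2.725, -1.563, 0.0]
force: [-0.2, 0.4, -1.8]
finger_gap: 45.2
```

```bash
python3 st.py
```

```text
9.5167 [520.81 162.44 112.42] yaw 59.68759476750728 [-2.72 -1.56  0.  ] [-0.2   0.42 -1.83] [ 0.06 -0.05  0.01] 45.18965557561601 [ 0.39  0.66 -0.98  1.9   0.68  0.95 -1.44]
```

Emit:
{"method": "apply_moves", "body": {"deltas": [0, 0, 0, 0, 0, 0.4, -0.1, 0, 0, 0, 0, 0, 0, -0.1]}}

```text
t: 9.68
position: [520.8, 162.5, 112.4]
ee_rot: [-2.697, -1.611, 0.0]
force: [-0.6, 0.2, -2.1]
finger_gap: 44.8
```

```bash
python3 st.py
```

```text
9.6833 [520.82 162.46 112.45] yaw 61.68421971785523 [-2.7  -1.61  0.  ] [-0.55  0.15 -2.09] [-0.04 -0.07 -0.04] 44.81480081946041 [ 0.39  0.67 -0.99  1.9   0.69  0.95 -1.41]
```

Emit:
{"method": "apply_moves", "body": {"deltas": [0, 0, 0, 0, 0, 0.4, -0.1, 0, 0, 0, 0, 0, 0, -0.1]}}

```text
t: 9.85
position: [520.8, 162.5, 112.4]
ee_rot: [-2.669, -1.657, 0.0]
force: [0.3, 0.7, -0.9]
finger_gap: 44.8
```

```bash
python3 st.py
```

```text
9.85 [520.84 162.46 112.45] yaw 63.68552116972961 [-2.67 -1.66  0.  ] [ 0.32  0.74 -0.92] [-0.03 -0.   -0.02] 44.83865883959836 [ 0.4   0.67 -0.99  1.9   0.69  0.96 -1.38]
```

Emit:
{"method": "apply_moves", "body": {"deltas": [0, 0, 0, 0, 0, 0.4, -0.1, 0, 0, 0, 0, 0, 0, -0.1]}}

```text
t: 10.02
position: [520.9, 162.4, 112.4]
ee_rot: [-2.639, -1.704, -0.0]
force: [0.3, -0.4, -1.5]
finger_gap: 45.3
```

```bash
python3 st.py
```

```text
10.0167 [520.85 162.45 112.44] yaw 65.68033085591611 [-2.64 -1.7  -0.  ] [ 0.34 -0.39 -1.52] [-0.04 -0.02 -0.03] 45.26855458444339 [ 0.4   0.68 -1.    1.9   0.7   0.96 -1.35]
```

Emit:
{"method": "apply_moves", "body": {"deltas": [0, 0, 0, 0, 0, 0.4, -0.1, 0, 0, 0, 0, 0, 0, -0.1]}}

```text
t: 10.18
position: [520.8, 162.4, 112.4]
ee_rot: [-2.609, -1.75, -0.0]
force: [-0.3, -0.0, -1.4]
finger_gap: 45.6
```

```bash
python3 st.py
```

```text
10.1833 [520.85 162.45 112.44] yaw 67.68522742029705 [-2.61 -1.75 -0.  ] [-0.35 -0.03 -1.4 ] [-0.04 -0.04  0.  ] 45.59883844670762 [ 0.41  0.68 -1.01  1.9   0.7   0.96 -1.32]
```

Emit:
{"method": "apply_moves", "body": {"deltas": [0, 0, 0, 0, 0, 0.4, -0.1, 0, 0, 0, 0, 0, 0, -0.1]}}

```text
t: 10.35
position: [520.8, 162.4, 112.4]
ee_rot: [-2.578, -1.795, 0.0]
force: [-1.1, 0.0, -1.7]
finger_gap: 45.1
```

```bash
python3 st.py
```

```text
10.35 [520.82 162.44 112.43] yaw 69.68313281403249 [-2.58 -1.79  0.  ] [-1.08  0.04 -1.74] [-0.01 -0.03 -0.02] 45.095658743171114 [ 0.41  0.68 -1.02  1.9   0.71  0.97 -1.29]
```

```bash
python3 - <<'E'
from h import *
d=camera("side")["frame"]
cv2.imwrite("pics/turn3.png",cv2.resize(d[255:325,265:365],None,fx=8,fy=8,interpolation=3))
E
```

```text
(no output)
```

View pics/turn3.png

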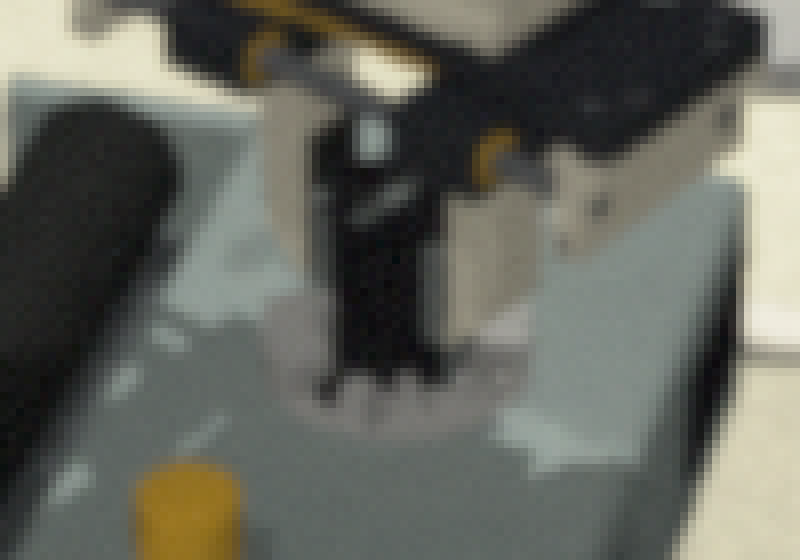

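The cap, its slot (385,200) and its lug (330,388) have all followed the fingers. The stop has to come within the next 8° or so.

Emit:
{"method": "apply_moves", "body": {"deltas": [0, 0, 0, 0, 0, 0.4, -0.1, 0, 0, 0, 0, 0, 0, -0.1]}}

```text
t: 10.57
position: [520.9, 162.5, 112.5]
ee_rot: [-2.546, -1.84, -0.0]
force: [-0.6, -0.1, -1.1]
finger_gap: 44.7
```

```bash
python3 st.py
```

```text
10.5667 [520.9  162.49 112.48] yaw 71.7040163747937 [-2.55 -1.84 -0.  ] [-0.61 -0.14 -1.07] [-0.08 -0.13 -0.02] 44.69150925719935 [ 0.42  0.69 -1.02  1.9   0.72  0.97 -1.26]
```

Emit:
{"method": "apply_moves", "body": {"deltas": [0, 0, 0, 0, 0, 0.4, -0.1, 0, 0, 0, 0, 0, 0, -0.1]}}

```text
t: 10.73
position: [521.2, 162.4, 112.5]
ee_rot: [2.514, 1.884, 0.001]
force: [0.6, -0.3, -2.2]
finger_gap: 45.2
```

```bash
python3 st.py
```

```text
10.7333 [521.19 162.42 112.53] yaw 73.68377173135063 [2.51 1.88 0.  ] [ 0.57 -0.29 -2.25] [-0.11 -0.35 -0.12] 45.186399270776036 [ 0.42  0.69 -1.03  1.9   0.72  0.98 -1.23]
```

Emit:
{"method": "apply_moves", "body": {"deltas": [0, 0, 0, 0, 0, 0.4, -0.1, 0, 0, 0, 0, 0, 0, -0.1]}}

```text
t: 10.9
position: [521.2, 162.4, 112.5]
ee_rot: [2.481, 1.927, 0.001]
force: [1.0, 0.1, -1.3]
finger_gap: 45.0
```

```bash
python3 st.py
```

```text
10.9 [521.25 162.38 112.54] yaw 75.6606525491819 [2.48 1.93 0.  ] [ 0.96  0.07 -1.34] [-0.08 -0.37 -0.21] 44.952157409912935 [ 0.43  0.7  -1.04  1.9   0.73  0.98 -1.2 ]
```

The torque rose from 0 to -0.12, then to -0.21 Nm: that is the stop, at yaw about 72.5° after a turn of about 69°. I'll ease back 2° to take the load off and check.

Emit:
{"method": "apply_moves", "body": {"deltas": [0, 0, 0, 0, 0, -0.4, -0.1, 0, 0, 0, 0, 0, 0, -0.1]}}

```text
t: 11.07
position: [521.2, 162.4, 112.5]
ee_rot: [2.516, 1.88, 0.001]
force: [1.1, 0.2, -2.3]
finger_gap: 45.2
```

```bash
python3 st.py
```

```text
11.0667 [521.16 162.37 112.55] yaw 73.54282361897882 [2.52 1.88 0.  ] [ 1.14  0.18 -2.35] [-0.08 -0.34 -0.06] 45.231497480950544 [ 0.42  0.69 -1.03  1.9   0.72  0.98 -1.24]
```

Emit:
{"method": "apply_moves", "body": {"deltas": [0, 0, 0.05, 0, 0, 0, -0.1, 0, 0, 0, 0, 0, 0, -0.1]}}

```text
t: 11.23
position: [521.1, 162.3, 114.2]
ee_rot: [2.513, 1.885, 0.0]
force: [1.3, -1.3, -1.9]
finger_gap: 45.3
```

```bash
python3 st.py
```

```text
11.2333 [521.13 162.26 114.2 ] yaw 73.7416192815862 [2.51 1.88 0.  ] [ 1.26 -1.34 -1.95] [-0.19 -0.47 -0.1 ] 45.293578346071065 [ 0.42  0.69 -1.03  1.9   0.72  0.98 -1.23]
```

It rises freely, with only the cap's weight on the wrist. I'll keep lifting slowly.

Emit:
{"method": "apply_moves", "body": {"deltas": [0, 0, 0.06, 0, 0, -0.1, -0.1, 0, 0, 0.06, 0, 0, 0, -0.1, 0, 0, 0, 0, 0, 0, -0.1]}}

```text
t: 11.48
position: [521.1, 162.4, 118.0]
ee_rot: [2.521, 1.874, 0.001]
force: [1.2, -1.2, -0.5]
finger_gap: 45.4
```

Emit:
{"method": "apply_moves", "body": {"deltas": [0, 0, 0.1, 0, 0, 0, -0.1, 0, 0, 0.1, 0, 0, 0, -0.1, 0, 0, 0, 0, 0, 0, -0.1]}}

```text
t: 11.73
position: [520.7, 163.0, 124.2]
ee_rot: [-2.52, -1.875, -0.001]
force: [0.5, -0.3, -0.9]
finger_gap: 44.9
```

Emit:
{"method": "apply_moves", "body": {"deltas": [0, 0, 0.15, 0, 0, 0, -0.1, 0, 0, 0.2, 0, 0, 0, -0.1, 0, 0, 0.3, 0, 0, 0, -0.1, 0, 0, 0.3, 0, 0, 0, -0.1, 0, 0, 0.3, 0, 0, 0, -0.1, 0, 0, 0.3, 0, 0, 0, -0.1, 0, 0, 0, 0, 0, 0, -0.1]}}

```text
t: 12.32
position: [522.1, 163.1, 172.5]
ee_rot: [2.52, 1.874, 0.005]
force: [0.4, -0.6, -1.9]
finger_gap: 45.1
```

```bash
python3 st.py;python3 - <<'E'
from h import *
d=camera("side")["frame"]
cv2.imwrite("pics/lift.png",cv2.resize(d[200:330,240:400],None,fx=4.5,fy=4.5,interpolation=3))
E
```

```text
12.3167 [522.06 163.14 172.45] yaw 73.26128376240986 [2.52 1.87 0.  ] [ 0.43 -0.62 -1.89] [-0.04 -0.07  0.02] 45.104040720988934 [ 0.48  0.62 -1.11  1.86  0.64  1.07 -1.18]
```

View pics/lift.png

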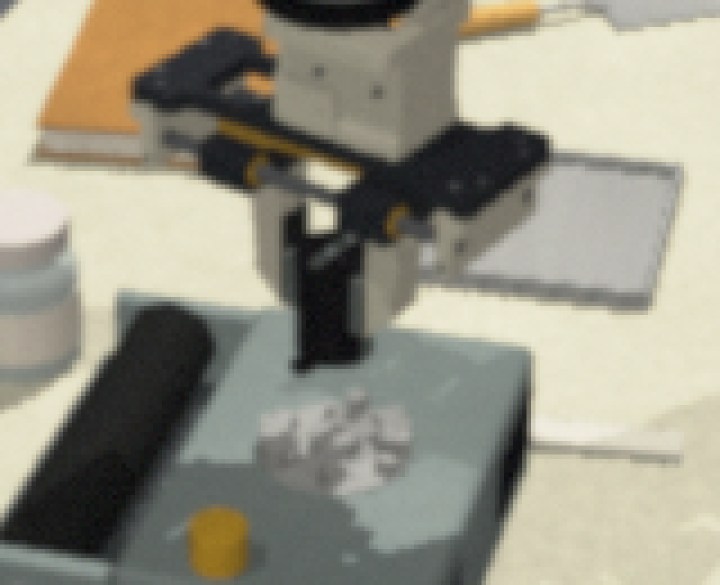

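The cap is off and upright in the fingers (crop 330,290), and the empty ring shows at 335,440. Now I carry it to the tray centre at (517, -203).

Emit:
{"method": "apply_moves", "body": {"deltas": [0, -0.4, 0, 0, 0, 0, -0.1, 0, -0.8, 0, 0, 0, 0, -0.1, 0, -1, 0, 0, 0, 0, -0.1, 0, -1, 0, 0, 0, 0, -0.1, 0, -1, 0, 0, 0, 0, -0.1, 0, -1, 0, 0, 0, 0, -0.1, 0, -1, 0, 0, 0, 0, -0.1, 0, -1, 0, 0, 0, 0, -0.1]}}

```text
t: 13.03
position: [520.3, -55.2, 169.8]
ee_rot: [-2.521, -1.874, 0.001]
force: [0.5, -0.6, -1.5]
finger_gap: 45.3
```

Emit:
{"method": "apply_moves", "body": {"deltas": [-0.1, -1, 0, 0, 0, 0, -0.1, -0.1, -1, 0, 0, 0, 0, -0.1, 0, -1, 0, 0, 0, 0, -0.1, 0, -1, 0, 0, 0, 0, -0.1, 0, -0.6, 0, 0, 0, 0, -0.1, 0, -0.3, 0, 0, 0, 0, -0.1, 0, -0.1, 0, 0, 0, 0, -0.1, 0, 0, 0, 0, 0, 0, -0.1]}}

```text
t: 13.7
position: [514.7, -203.3, 169.8]
ee_rot: [-2.521, -1.873, -0.001]
force: [0.4, 0.7, -1.7]
finger_gap: 44.9
```

```bash
python3 st.py;python3 - <<'E'
from h import *
d=camera("side")["frame"]
cv2.imwrite("pics/ovtray.png",cv2.resize(d[130:290,270:430],None,fx=3.7,fy=3.7,interpolation=3))
E
```

```text
13.7 [ 514.7  -203.26  169.83] yaw 73.23529680565366 [-2.52 -1.87 -0.  ] [ 0.38  0.74 -1.68] [ 0.02 -0.09 -0.01] 44.90972535319868 [ 1.16  0.65 -1.12  1.84  0.67  1.08 -0.52]
```

View pics/ovtray.png

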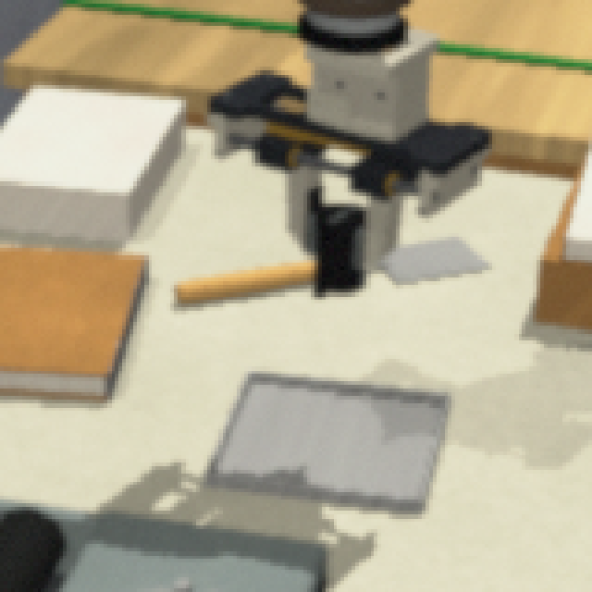

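The cap hangs upright over the tray (cap at crop 340,250, tray at 330,440). The pose reads (514.7, -203.3), 3 mm from the tray centre. I'm lowering it.

Emit:
{"method": "apply_moves", "body": {"deltas": [0, 0, -0.3, 0, 0, 0, -0.1, 0, 0, -0.6, 0, 0, 0, -0.1, 0, 0, -0.7, 0, 0, 0, -0.1, 0, 0, -0.7, 0, 0, 0, -0.1, 0, 0, -0.6, 0, 0, 0, -0.1, 0, 0, -0.5, 0, 0, 0, -0.1, 0, 0, -0.4, 0, 0, 0, -0.1, 0, 0, -0.2, 0, 0, 0, -0.1]}}

```text
t: 14.42
position: [514.2, -202.3, 48.4]
ee_rot: [-2.518, -1.876, 0.001]
force: [-0.5, -0.7, -1.1]
finger_gap: 45.2
```

Emit:
{"method": "apply_moves", "body": {"deltas": [0, 0, -0.05, 0, 0, 0, -0.1, 0, 0, 0, 0, 0, 0, -0.1, 0, 0, 0, 0, 0, 0, -0.1]}}

```text
t: 14.67
position: [515.6, -203.5, 49.3]
ee_rot: [2.52, 1.874, 0.001]
force: [0.9, -0.7, -0.4]
finger_gap: 44.9
```

```bash
python3 st.py;python3 - <<'E'
from h import *
d=camera("side")["frame"]
cv2.imwrite("pics/low.png",cv2.resize(d[190:280,310:410],None,fx=6.5,fy=6.5,interpolation=3))
E
```

```text
14.6667 [ 515.58 -203.47   49.33] yaw 73.2759942731691 [2.52 1.87 0.  ] [ 0.86 -0.7  -0.4 ] [ 0.03 -0.1   0.01] 44.902361349430926 [ 1.04  0.8  -0.96  1.91  0.84  0.9  -0.64]
```

View pics/low.png

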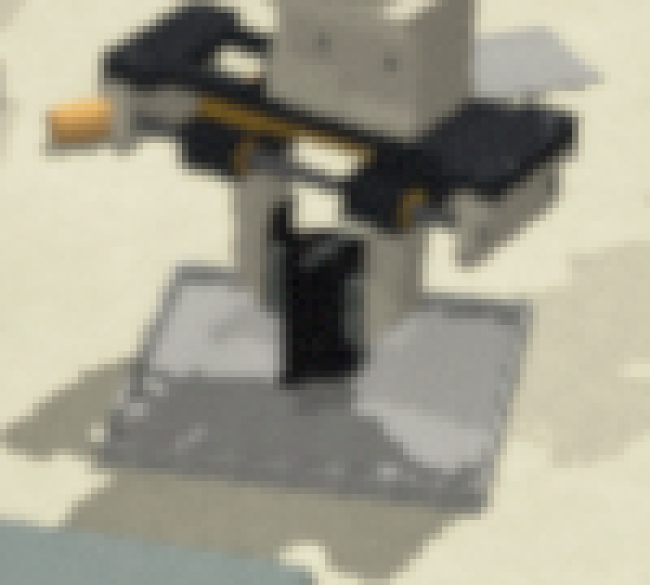

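The cap (crop 320,310) is above the tray's middle, just off the floor. I'll feel for the floor in small steps.

Emit:
{"method": "apply_moves", "body": {"deltas": [0, 0, -0.1, 0, 0, 0, -0.1, 0, 0, -0.1, 0, 0, 0, -0.1, 0, 0, -0.1, 0, 0, 0, -0.1, 0, 0, -0.05, 0, 0, 0, -0.1, 0, 0, 0, 0, 0, 0, -0.1]}}

```text
t: 15.13
position: [514.5, -203.5, 37.6]
ee_rot: [-2.521, -1.874, 0.001]
force: [-0.9, -0.5, -1.7]
finger_gap: 45.2
```

Emit:
{"method": "apply_moves", "body": {"deltas": [0, 0, -0.04, 0, 0, 0, -0.1, 0, 0, 0, 0, 0, 0, -0.1]}}

```text
t: 15.3
position: [514.8, -203.5, 36.7]
ee_rot: [-2.521, -1.874, -0.0]
force: [-0.2, 0.1, -0.0]
finger_gap: 45.0
```

Emit:
{"method": "apply_moves", "body": {"deltas": [0, 0, -0.03, 0, 0, 0, -0.1, 0, 0, 0, 0, 0, 0, -0.1]}}

```text
t: 15.47
position: [515.0, -203.5, 36.3]
ee_rot: [2.521, 1.874, -0.0]
force: [-0.7, 0.1, 1.1]
finger_gap: 44.9
```

Contact is at TCP z of about 36.5, as expected. One more small press and a hold, then I'll check before releasing.

Emit:
{"method": "apply_moves", "body": {"deltas": [0, 0, -0.02, 0, 0, 0, -0.1, 0, 0, 0, 0, 0, 0, -0.1, 0, 0, 0, 0, 0, 0, -0.1]}}

```text
t: 15.72
position: [515.0, -203.5, 36.2]
ee_rot: [2.52, 1.874, -0.001]
force: [-3.8, -0.3, 7.6]
finger_gap: 44.8
```

```bash
python3 st.py;python3 - <<'E'
from h import *
d=camera("side")["frame"]
cv2.imwrite("pics/set.png",cv2.resize(d[190:280,310:410],None,fx=6.5,fy=6.5,interpolation=3))
E
```

```text
15.7167 [ 515.   -203.48   36.24] yaw 73.2764708972912 [ 2.52  1.87 -0.  ] [-3.81 -0.32  7.57] [ 0.05  0.58 -0.01] 44.76519507155106 [ 1.03  0.81 -0.94  1.91  0.86  0.89 -0.66]
```

View pics/set.png

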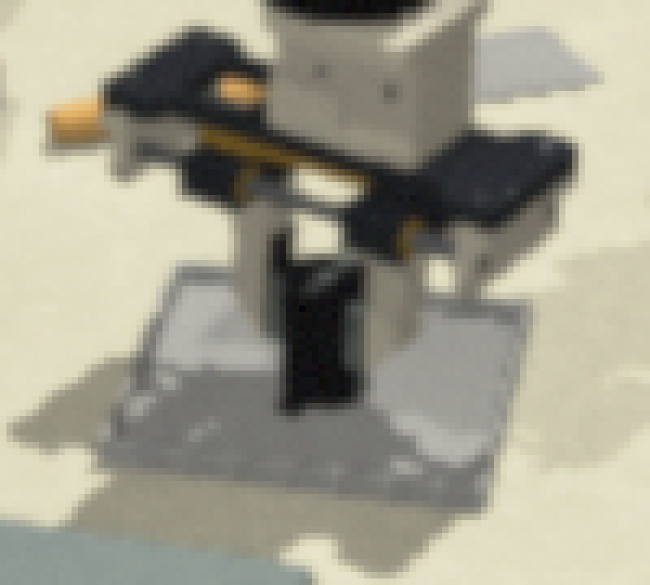

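The cap stands on the tray floor with its foot at crop 295,408, and the force is 7.6 N. I'll ease off a little and release.

Emit:
{"method": "apply_moves", "body": {"deltas": [0, 0, 0.01, 0, 0, 0, -0.1, 0, 0, 0, 0, 0, 0, 0.1, 0, 0, 0, 0, 0, 0, 0.3, 0, 0, 0, 0, 0, 0, 0.6, 0, 0, 0, 0, 0, 0, 1, 0, 0, 0, 0, 0, 0, 1, 0, 0, 0, 0, 0, 0, 1, 0, 0, 0, 0, 0, 0, 1]}}

```text
t: 16.43
position: [514.8, -203.5, 35.5]
ee_rot: [-2.521, -1.874, -0.0]
force: [0.1, 1.1, -0.1]
finger_gap: 85.8
```

Emit:
{"method": "apply_moves", "body": {"deltas": [0, 0, 0, 0, 0, 0, 1, 0, 0, 0, 0, 0, 0, 1, 0, 0, 0, 0, 0, 0, 1, 0, 0, 0.2, 0, 0, 0, 1, 0, 0, 0.5, 0, 0, 0, 1]}}

```text
t: 16.85
position: [513.4, -203.1, 55.8]
ee_rot: [-2.518, -1.873, 0.003]
force: [0.1, -0.1, 1.4]
finger_gap: 91.9
```

Emit:
{"method": "apply_moves", "body": {"deltas": [0, 0, 0.8, 0, 0, 0, 1, 0, 0, 1, 0, 0, 0, 1, 0, 0, 1, 0, 0, 0, 1, 0, 0, 1, 0, 0, 0, 1, 0, 0, 0.8, 0, 0, 0, 1, 0, 0, 0.3, 0, 0, 0, 1, 0, 0, 0, 0, 0, 0, 1]}}

```text
t: 17.43
position: [516.5, -203.7, 207.0]
ee_rot: [2.517, 1.872, 0.003]
force: [0.3, -0.2, -0.5]
finger_gap: 91.7
```

```bash
python3 st.py;python3 - <<'E'
from h import *
c=camera("side");d=c["frame"]
cv2.imwrite("pics/end_s.png",d); cv2.imwrite("pics/end_t.png",camera("top")["frame"])
cv2.imwrite("pics/rel.png",cv2.resize(d[190:280,310:410],None,fx=6.5,fy=6.5,interpolation=3))
print(proj(c,[[515,-203,4],[515,-203,58]]))
E
```

```text
17.4333 [ 516.52 -203.73  206.99] yaw 73.27066994914819 [2.52 1.87 0.  ] [ 0.27 -0.25 -0.46] [-0.01 -0.09  0.01] 91.73167748991226 [ 1.18  0.61 -1.16  1.81  0.62  1.14 -0.48]
[[359.14 248.82]
 [359.96 231.77]]
```

View pics/rel.png

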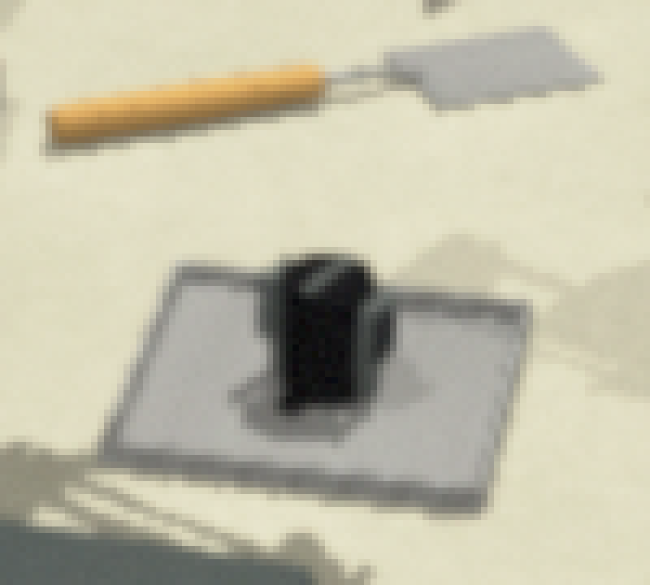

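View pics/end_t.png

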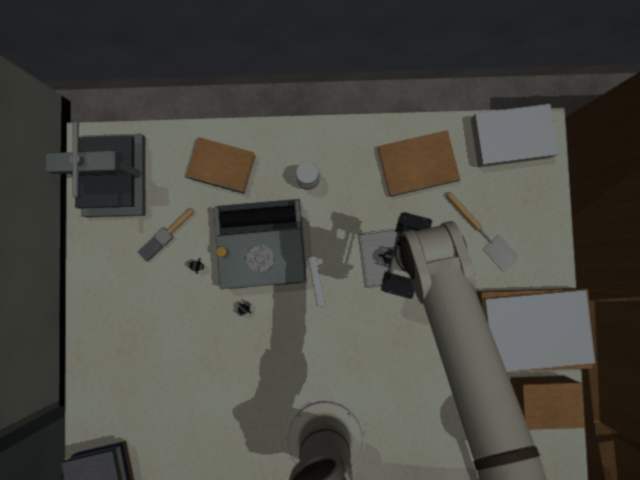

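The cap stands upright in the middle of the tray (crop 325,330). In the top view, the weight (222,252), folder (318,281), jar (307,176), brush and spatula are where they were. I'm handing in.

```bash
python3 -c "
from workcell import ticket
print(ticket.job_done())"
```

```text
the job is handed in; nothing more can be done
None
```

The filler cap is off the machine and standing upright in the steel tray, and I handed the job in at about 17.5 s. The hand-in gives no verdict, so the result rests on my own checks.

- **Squeeze and turn:** I gripped both tabs at 20 N, which closed the fingers to about 45 mm, so the tabs were fully in. The cap turned freely for about 69° anticlockwise. There the torque rose to about 0.2 Nm, which was the stop. I eased back about 2.5° and lifted straight off with no catch.
- **Setting down:** I set the cap down in the tray about 3 mm from its measured centre, pressing with about 8 N at most before letting go.
- **Last pictures:** The cap stands upright and released near the tray's centre, the fingers are open about 150 mm above it, and the bystanders look unmoved.
- **Limits of these checks:** The torque reading has about 0.1 Nm of noise per sample, so I took the stop from several rising readings. In the last top view the arm partly hid the cap, so its position is confirmed by the side view and the release pose. Whether the cap stayed still after release was judged from one picture of each view.

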